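# Clamp down the pressure cooker's lid

## Task

Close the pressure cooker for cooking: with shut fingers, push the steel bridge across its lid clockwise (seen from above) until it is fully home under both lugs, then turn the loose black thumbscrew clockwise until it is fully tight, by fingertip strokes against the side of its wings. Grip and lift nothing, leave the cooker standing where it is and the things around it undisturbed, and take the hand away at the end.

Things in the scene. Friction and masses are not known exactly. Their poses are not given: they have to be found in the camera images.
- cooker: Steel pressure cooker, 208 mm across, 116 mm high to the rim, standing loose on the worktop, about 3.4 kg (20 % more or less); slides if pushed with over about 13 N. Lid already seated: its top is 137 mm above the worktop in the middle, 129 mm near the rim. Origin: centre of the underside, on the screw's axis; z up. Black side handles at +y and -y reach 147 mm from the axis.
- lug (a point): Underside of the lip of the lug at the cooker's +y, 162 mm up, 100 mm from the axis; axes as the cooker's. The other lug is opposite, at -y. Each is a steel hook, 44 mm wide, whose lip overhangs the lid's edge from 91 to 112 mm from the axis, lip top 169 mm up; open on the side the bridge comes from, with a stop on the other.
- steam_valve (a point): Top centre of the black weighted steam valve, 23 mm thick, fixed on the lid 60 mm from the axis, 55 degrees from the cooker's +x toward +y, top 188 mm up. It stands close to the wings' circle (gap 8 mm), so a hand cannot circle the screw all the way: work in strokes on the free sides. Axes as the cooker's.
- screw_axis (a point): Point on the screw's vertical axis at half the height of the wings, 183 mm above the cooker's underside; it moves with the cooker and has its axes.
- bridge_swing (a joint): Swing of the bridge about the screw, rad: 0 = fully home under both lugs, against their stops (bridge along the cooker's y); positive = swung away counterclockwise seen from above, at most 1.35. It starts at 0.6 to 1.2 and must be pushed clockwise to 0. It stays where it is left; about 1 N at 75 mm from the axis moves it.
- bridge_end (a point): Point in the bridge, half-way down its thickness, 89 mm from the axis, near the end that belongs under the +y lug; y points outward along the bar, x across it, z up. The bridge is a dark steel bar across the lid, 200 mm long, 22 mm wide, 14 mm thick, round-ended, with a 38 mm boss on the axis: underside 146 mm, top 160 mm above the worktop, 12 to 16 mm of air below it.
- screw_turn (a joint): Turn of the thumbscrew, rad: grows as it is turned clockwise seen from above (tightening), from 0 (loosest) to 11.0, the hard stop where it is fully tight. It starts at 0 to 3, so it still needs about 1.3 to 1.75 turns. It turns loosely (about 1 N on a wing's end) and stays where it is left. Its height does not change. At 0 the wings lie along the cooker's x.
- wing_tip (a point): End of one of the thumbscrew's two opposite black wings, 40 mm from the axis, at half its height; x points outward along this wing, y across it, z up. The wings are flat round lobes, 80 mm from tip to tip, each 27 mm across and 9 mm thick, standing from 170 to 197 mm above the worktop; between them is a round hub of 21 mm diameter, top 193 mm. To be pushed on the side, not gripped.
- mug_blue: White spotted mug with a handle, 82 x 114 x 91 mm, bystander left of the cooker; origin in the middle of its underside.
- lemon: Lemon, 78 x 55 x 56 mm, bystander right of the cooker near the worktop's front edge; origin under its middle.
- salt_shaker: Glass salt shaker, 44 mm wide, 90 mm high, bystander near the lemon; origin in the middle of its underside.
- side_bowl: Small white bowl, 100 mm wide, 44 mm high, bystander behind the cooker; origin in the middle of its underside.
- garlic: Garlic bulb, 60 mm, bystander on the chopping board at the left; origin under its middle.
- peeler: Blue peeler, 170 mm long, bystander on the chopping board; origin under its middle.

How it is judged:
By the outcome, as a careful person would: the job done as asked, in the order asked, and still so for the second after the job is handed in, with the robot touching nothing.
It also fails if it takes over 72 s, if anything falls off the work surface, if the arm or the gripper's body presses on something with over 40 N, if the wrist force passes 120 N, or if a joint passes its speed limit or range.

## Robot

A 6-joint arm with a two-finger parallel gripper is mounted at the origin on a cart in front of the work surface, level with it; the furniture and walls round the work are solid. World frame = base frame: x ahead of the robot, y to its left, z up, the work surface at z = 0. Lengths are in mm, angles in rad, forces in N, time in s.
With the tool pointing down it reaches from about 400 to 925 mm from the base axis. Payload 12.5 kg.
Tool frame: the origin (TCP) lies at the very end of the fingers, on their centre line; the grasp point (between the pads) lies env.grip_point_offset behind it (env.grip_point_offset is the distance from the TCP to the grasp point, in mm); y points along the fingers, z is the direction in which the jaws open and shut, and the axes are right-handed (so a half turn about y gives the same grasp; the last joint's range is limited). The gripper opens to 95 mm and grips with 3 to 60 N. Pads are 20 mm wide; open, the fingers measure 119 mm over their backs; the gripper's body (75 mm by 180 mm) begins 59 mm behind the grasp point.
Start: joints at [-1.236, 0.491, 1.559, -0, 1.092, -0.106], TCP at [266.689, -565.264, 214.661] pointing down, gripper open.
Joint ranges: [-3.1, 3.1], [-0.84, 2.19], [0.05, 2.79], [-1.13, 4.28], [0.06, 2.93], [-2.69, 2.69]. Speed limits (rad/s): [2.22, 2.22, 2.79, 3.14, 3.14, 3.14].

## Interface

Orientations are given as [roll, pitch, yaw] about the fixed x, y, z axes, in that order (R = Rz(yaw) Ry(pitch) Rx(roll)).
In Python, from cell import readout, read_camera, env, nets gives the robot as it stands.
- The arm moves only by the tool apply_moves, never from a script. Its argument "increments" is a list of rows, each a list of 3 entries, a list of its own where there are three numbers: the shift along the tool's x, y, z in cm, then the turn, a rotation vector about the tool's x, y, z in degrees, then the finger opening in cm, from 0 to 9.51. A call has exactly 5 rows; each row shifts and turns the pose as measured when the row begins, along the tool's axes as they then stand; what a row does not reach is not made up. A row lasts 1/8 s, in which the tool goes at most 62.5 mm and 10.7 degrees, less where a joint would pass 70% of its speed; a pose out of reach is approached as far as the arm can. A call with a gripper value outside its range is refused whole. The fingers move at their own pace and stop on an object; the grip force is fixed at half the most. Time passes only in rows, so rows that do not move let the fingers close, or fill a call up. It gives the time, the measured TCP pose, the force and the opening at its end, in the units of the state.
- readout.state(): the state, without advancing time (a new reading comes with each control period).
- read_camera(name): name is "side" or "top"; returns a dict with "img" (420x560x3 uint8, red, green, blue), "vfov" (degrees; the focal length in pixels is half the picture's height over the tangent of half this angle, whatever the lens; pixels are square), "cx", "cy" (the principal point, pixels), "rvec" (rotation vector, rad) and "tvec" (3), from world to camera coordinates, as OpenCV has them. Camera axes: x right, y down, z forward; pixel columns grow to the right and rows downward; lengths in mm; the calibration is good to about 2 mm. A picture is of the moment at which its call begins. There is no depth.
- env.job_done(): hands the job in, once; it reports no verdict.
Trained networks look in a picture, given as the dict that the camera call returned (one of the last four; its "shot" number tells which), for a name from the list of things; names that differ only in an ending like _2 or _b are one class to them, and where a whole thing is asked for, a point or a joint stands for the part that bears it (a point fixed in the world has none). Each returns a list of dicts, best first, with "confidence" (0 to 1); they miss things now and then, are a little off and sometimes report something else, mostly with a low value. They report only what shows in the picture. A call takes as long as a camera call.
- nets.look_for(picture, thing): "point" ([x, y, z] in mm, in the coordinates of the camera as it stood for that picture, good to about 4 mm: the middle of the surface that is visible of it).
- nets.mark_of(picture, thing): "point" ([x, y, z] in mm, in the coordinates of the camera as it stood for that picture, good to about 4 mm: a listed point, or the origin of a listed thing).
The state is a dict: "t": time; "joints": joint angles; "qvel": joint speeds; "tau": joint torques, N m; "eef_pos": TCP position; "tcp_rot": TCP orientation; "ft_force": force on the tool from outside, world axes, zero at the start; "moment": the same for the moment, N m; "opening": opening from 0.0 (shut) to 1.0 (fully open).
Only numpy, scipy, OpenCV 4.12 (cv2) and the standard library are available. Lean on these libraries where they do the work, as an engineer would, in place of code of your own. Each camera call takes 0.05 s, during which the arm holds its last target. There are 200 camera calls.

## Working session

There is one attempt and no reset: what is moved stays moved. The work goes in short steps, Python scripts to look and compute and a tool call to move; the robot and the scene stay as the last step left them, time stands still between calls to the robot, and variables do not carry over. Pictures are saved under pics/ and viewed, about 8 in all and at most 12, crops included, and the job is handed in when it is done.

Besides the shell and the picture viewer there is one more tool, called after ">>>" by a JSON object that holds its "method" and its "body". apply_moves: Moves the arm, as the interface text tells. Its arguments: {"type":"object","properties":{"increments":{"type":"array"}},"required":["increments"]}

```bash
mkdir -p pics
cat > h.py <<'E'
import numpy as np, cv2
from cell import readout, read_camera, env, nets
from scipy.spatial.transform import Rotation as R
def w(p,pt):
    Rm=cv2.Rodrigues(np.array(p["rvec"],float))[0]
    return Rm.T@(np.array(pt)-np.array(p["tvec"]).ravel())
def proj(p,X):
    f=p["img"].shape[0]/2/np.tan(np.radians(p["vfov"])/2)
    K=np.array([[f,0,p["cx"]],[0,f,p["cy"]],[0,0,1]])
    return cv2.projectPoints(np.array(X,float).reshape(-1,1,3),np.array(p["rvec"],float),np.array(p["tvec"],float),K,None)[0].reshape(-1,2)
def save(p,n): cv2.imwrite("pics/"+n+".png",cv2.cvtColor(p["img"],cv2.COLOR_RGB2BGR))
def marks(p,names,fn="mark_of"):
    for n in names:
        for d in getattr(nets,fn)(p,n)[:2]: print(fn,n,round(d["confidence"],2),w(p,d["point"]).round(0))
E
python3 - <<'E'
from h import *
s=readout.state(); print({k:np.round(v,3) for k,v in s.items()}); print(env.grip_point_offset)
for c in("top","side"):
    p=read_camera(c); save(p,c+"0"); print(c,(-cv2.Rodrigues(np.array(p["rvec"],float))[0].T@np.array(p["tvec"]).ravel()).round())
    marks(p,["cooker","lug","steam_valve","screw_axis","bridge_end","wing_tip","mug_blue","side_bowl","salt_shaker","lemon"])
E
```

```text
{'t': np.float64(0.0), 'joints': array([-1.236,  0.492,  1.56 , -0.   ,  1.092, -0.106]), 'qvel': array([-0.001, -0.001, -0.   , -0.001, -0.001, -0.   ]), 'tau': array([ 3.0000e-03, -6.1263e+01, -2.5818e+01,  6.9000e-02,  4.8000e-02,
       -0.0000e+00]), 'eef_pos': array([ 266.579, -564.997,  214.022]), 'tcp_rot': array([-1.572,  0.   , -2.701]), 'ft_force': array([-0.122, -0.753,  0.502]), 'moment': array([ 0.024, -0.011, -0.003]), 'opening': np.float64(1.0)}
18.8
top [ 525.   21. 1168.]
mark_of cooker 0.8 [564.  98.  -1.]
mark_of lug 0.74 [602. 187. 161.]
mark_of steam_valve 0.68 [617. 126. 188.]
mark_of screw_axis 0.61 [563.  90. 186.]
mark_of bridge_end 0.86 [505. 163. 154.]
mark_of wing_tip 0.66 [526.  79. 180.]
mark_of mug_blue 0.88 [484. 362.  -2.]
mark_of side_bowl 0.75 [604. 190. 164.]
mark_of side_bowl 0.3 [612. 398.  23.]
mark_of salt_shaker 0.77 [ 511. -344.   -0.]
mark_of lemon 0.9 [ 487. -228.   -1.]
side [-518. -751.  725.]
mark_of cooker 0.78 [565.  93.  -1.]
mark_of lug 0.61 [604. 187. 159.]
mark_of steam_valve 0.9 [618. 127. 193.]
mark_of steam_valve 0.63 [ 505. -339.    2.]
mark_of screw_axis 0.86 [560.  95. 185.]
mark_of bridge_end 0.54 [509. 163. 159.]
mark_of wing_tip 0.4 [526.  83. 179.]
mark_of side_bowl 0.81 [817. -43.  -1.]
mark_of salt_shaker 0.57 [ 508. -341.    1.]
mark_of salt_shaker 0.26 [819. -45.  -1.]
mark_of lemon 0.82 [ 486. -230.   -1.]
```

Run:
```python
import cv2
a=cv2.imread("pics/top0.png");b=cv2.imread("pics/side0.png")
from h import *
p=read_camera("top"); q=read_camera("side")
for pp,im in((p,a),(q,b)):
    print(proj(pp,[[563,94,185],[605,187,161],[507,163,153],[526,81,183]]).round())
c=proj(p,[[563,94,170]])[0].astype(int)
crop=a[max(c[1]-85,0):c[1]+85,c[0]-100:c[0]+100]
c2=proj(q,[[563,94,170]])[0].astype(int); crop2=b[max(c2[1]-85,0):c2[1]+85,c2[0]-100:c2[0]+100]
print(c,c2)
cv2.imwrite("pics/m0.png",np.hstack([cv2.resize(crop,(400,340),interpolation=2),cv2.resize(crop2,(400,340),interpolation=2)]))
cv2.imwrite("pics/m1.png",np.hstack([cv2.resize(a,(400,300)),cv2.resize(b,(400,300))]))
cv2.imwrite("pics/m0.png",np.vstack([cv2.imread("pics/m0.png"),cv2.imread("pics/m1.png")[:260]]))
```

```text
[[269. 244.]
 [233. 228.]
 [243. 267.]
 [275. 259.]]
[[246. 205.]
 [233. 203.]
 [221. 216.]
 [243. 210.]]
[269 243] [246 209]
```

View pics/m0.png

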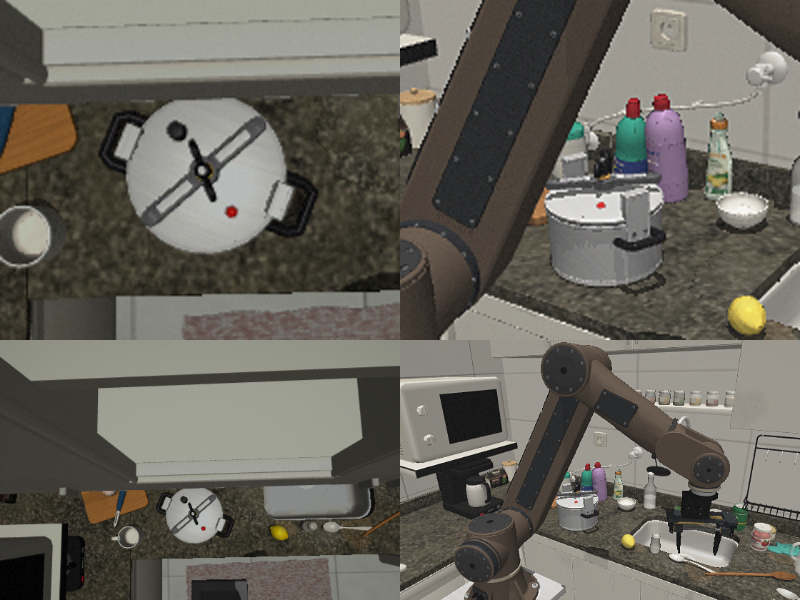

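The side view and top crop agree with the nets. The cooker sits at about (563, 94), its +y lug is at world angle 66°, and the bridge end is at about 129°, so the swing is about 1.1 rad. The wings lie along about 19°/199°, and the valve is at 31°. I'll average a few more detections to tighten this up while I close the fingers and start moving.

Run:
```python
from h import *
acc={}
for k in range(4):
    for c in("top","side"):
        p=read_camera(c)
        for n in ["cooker","lug","steam_valve","screw_axis","bridge_end","wing_tip"]:
            d=nets.mark_of(p,n)
            if d and d[0]["confidence"]>.35: acc.setdefault((n,c),[]).append(w(p,d[0]["point"]))
for k,v in acc.items(): print(k,len(v),np.mean(v,0).round(1),np.std(v,0).round(1))
```

```text
('cooker', 'top') 4 [565.6  94.4  -4.3] [1.3 1.  1.7]
('lug', 'top') 4 [604.6 186.2 162. ] [0.7 0.7 1.2]
('steam_valve', 'top') 4 [615.3 123.7 188.5] [0.5 2.2 0.7]
('screw_axis', 'top') 3 [563.5  88.5 184.7] [0.3 0.9 1.2]
('bridge_end', 'top') 4 [506.4 160.9 155.2] [1.4 0.8 0.6]
('wing_tip', 'top') 4 [526.7  78.5 181. ] [1.  2.4 0.4]
('cooker', 'side') 4 [544.1  12.3  -0. ] [ 33.7 139.8   1. ]
('lug', 'side') 4 [604.  186.5 159.5] [1.4 0.7 1.4]
('screw_axis', 'side') 4 [560.   95.7 184.6] [1.1 0.8 1.3]
('wing_tip', 'side') 4 [525.   83.1 179.3] [0.8 0.9 0.9]
('steam_valve', 'side') 3 [616.6 128.  192.4] [0.9 2.5 0.8]
('bridge_end', 'side') 3 [544.5 150.4 168.7] [50.4 18.3 18.3]
```

>>> {"method": "apply_moves", "body": {"increments": [[[0,-3,0],[0,0,0],0],[[0,-3,0],[0,0,0],0],[[0,0,0],[0,0,0],0],[[0,0,0],[0,0,0],0],[[0,0,0],[0,0,0],0]]}}

```text
t: 4.62
eef_pos: [266.5, -564.6, 274.2]
tcp_rot: [-1.574, 0.0, -2.701]
ft_force: [0.4, 0.2, -0.6]
opening: 0.53
```

>>> {"method": "apply_moves", "body": {"increments": [[[0,0,0],[0,8.4,0],0],[[0,0,0],[0,8.4,0],0],[[0,0,0],[0,8.4,0],0],[[-2,0,-5.7],[0,0,0],0],[[-2,0,-5.7],[0,0,0],0]]}}

```text
t: 5.25
eef_pos: [307.0, -450.2, 269.0]
tcp_rot: [-1.581, -0.004, 3.123]
ft_force: [1.5, -0.4, -1.2]
opening: 0.026
```

>>> {"method": "apply_moves", "body": {"increments": [[[-2,0,-5.8],[0,0,0],0],[[-2,0,-5.8],[0,0,0],0],[[-2,0,-5.8],[0,0,0],0],[[-2,0,-5.8],[0,0,0],0],[[-2,0,-5.8],[0,0,0],0]]}}

```text
t: 5.88
eef_pos: [412.4, -155.5, 268.8]
tcp_rot: [-1.584, -0.007, 3.12]
ft_force: [0.3, -0.2, -0.3]
opening: 0.003
```

>>> {"method": "apply_moves", "body": {"increments": [[[-1.6,0,-5.5],[0.7,0.8,0],0],[[-1.6,0,-5.5],[0,0,0],0],[[-1.6,0,-5.5],[0,0,0],0],[[-1.6,0,-5.5],[0,0,0],0],[[-1.2,0,-5.5],[0,0,0],0]]}}

```text
t: 6.5
eef_pos: [498.1, 126.9, 266.8]
tcp_rot: [-1.571, -0.01, 3.106]
ft_force: [0.2, 0.6, -0.3]
opening: 0.003
```

Run:
```python
from h import *
s=readout.state(); print(s["eef_pos"].round(1) if hasattr(s["eef_pos"],'round') else s["eef_pos"],s["tcp_rot"])
ims=[]
for c in("top","side"):
    p=read_camera(c); u=proj(p,[[563,94,170]])[0].astype(int)
    ims.append(cv2.resize(p["img"][u[1]-75:u[1]+75,u[0]-70:u[0]+70],(400,428),interpolation=2))
cv2.imwrite("pics/m2.png",np.hstack(ims)[:,:,::-1])
```

```text
[498.1 126.9 266.8] [-1.57144741 -0.00992864  3.10617102]
```

View pics/m2.png

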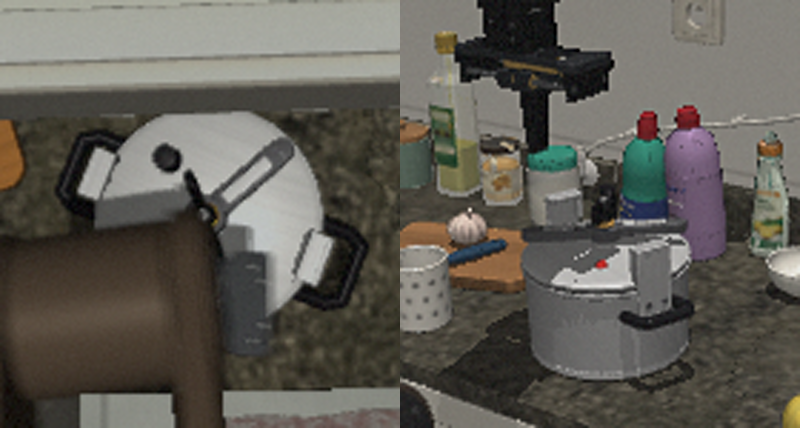

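>>> {"method": "apply_moves", "body": {"increments": [[[0.6,3,0.5],[0,-2,0],0],[[0,4,0],[0,0,0],0],[[0,3,0],[0,0,0],0],[[0,1.4,0],[0,0,0],0],[[0,0.3,0],[0,0,0],0]]}}

```text
t: 7.22
eef_pos: [488.9, 123.5, 143.8]
tcp_rot: [-1.572, -0.014, -3.135]
ft_force: [-0.7, 0.7, -0.3]
opening: 0.005
```

```bash
cat >> h.py <<'E'
def rows(pts):
    s=readout.state(); q=np.array(s["eef_pos"]); M=R.from_euler("xyz",s["tcp_rot"]).as_matrix()
    for x in pts:
        x=np.array(x,float); print((M.T@(x-q)/10).round(2).tolist(),"->",x.round(0)); q=x
def arm(C,deg,a,p,z):
    f=np.radians(deg); return [C[0]+a*np.cos(f)-p*np.sin(f),C[1]+a*np.sin(f)+p*np.cos(f),z]
C=(563.5,94)
E
python3 - <<'E'
from h import *
ph=[131,124,117,110,103,96,89,83,78,74,72,70,68,67,66]
rows([arm(C,f,62+(f-66)*.06,11+10*abs(np.sin(np.radians(f)))+12*abs(np.cos(np.radians(f))),149) for f in ph])
E
```

```text
[-1.14, -0.54, -0.29] -> [500. 126. 149.]
[-0.51, -0.01, -0.73] -> [505. 134. 149.]
[-0.61, -0.01, -0.67] -> [511. 140. 149.]
[-0.7, -0.01, -0.59] -> [518. 146. 149.]
[-0.79, -0.01, -0.49] -> [526. 151. 149.]
[-0.86, -0.01, -0.38] -> [535. 155. 149.]
[-0.87, -0.01, -0.25] -> [543. 158. 149.]
[-0.56, -0.01, -0.15] -> [549. 159. 149.]
[-0.48, -0.01, -0.09] -> [554. 160. 149.]
[-0.4, -0.01, -0.04] -> [558. 161. 149.]
[-0.2, -0.0, -0.01] -> [560. 161. 149.]
[-0.2, -0.0, -0.01] -> [562. 161. 149.]
[-0.2, -0.0, 0.0] -> [564. 161. 149.]
[-0.1, -0.0, 0.0] -> [565. 161. 149.]
[-0.1, -0.0, 0.0] -> [566. 161. 149.]
```

>>> {"method": "apply_moves", "body": {"increments": [[[-1.1,-0.5,-0.3],[0,0,0],0],[[-0.5,0,-0.7],[0,0,0],0],[[-0.6,0,-0.7],[0,0,0],0],[[-0.7,0,-0.6],[0,0,0],0],[[-0.8,0,-0.5],[0,0,0],0]]}}

```text
t: 7.85
eef_pos: [528.7, 153.1, 150.4]
tcp_rot: [-1.572, -0.012, -3.135]
ft_force: [-0.8, -0.9, 0.9]
opening: 0.008
```

>>> {"method": "apply_moves", "body": {"increments": [[[-0.8,0,-0.3],[0,0,0],0],[[-0.8,0,-0.2],[0,0,0],0],[[-0.5,0,-0.15],[0,0,0],0],[[-0.4,0,-0.1],[0,0,0],0],[[-0.2,0,0],[0,0,0],0]]}}

```text
t: 8.48
eef_pos: [557.6, 161.7, 149.7]
tcp_rot: [-1.572, -0.013, -3.135]
ft_force: [-0.9, -1.0, -0.1]
opening: 0.005
```

Run:
```python
from h import *
ims=[]
for c in("top","side"):
    p=read_camera(c); u=proj(p,[[563,94,170]])[0].astype(int)
    marks(p,["lug","bridge_end","screw_axis"])
    ims.append(cv2.resize(p["img"][u[1]-50:u[1]+50,u[0]-50:u[0]+50],(400,400),interpolation=2))
cv2.imwrite("pics/m3.png",np.hstack(ims)[:,:,::-1])
```

```text
mark_of lug 0.35 [676. 428.  22.]
mark_of bridge_end 0.36 [ 489. -224.    1.]
mark_of screw_axis 0.87 [564.  89. 187.]
mark_of lug 0.75 [603. 185. 159.]
mark_of bridge_end 0.64 [587. 178. 155.]
mark_of screw_axis 0.84 [562.  91. 184.]
```

View pics/m3.png

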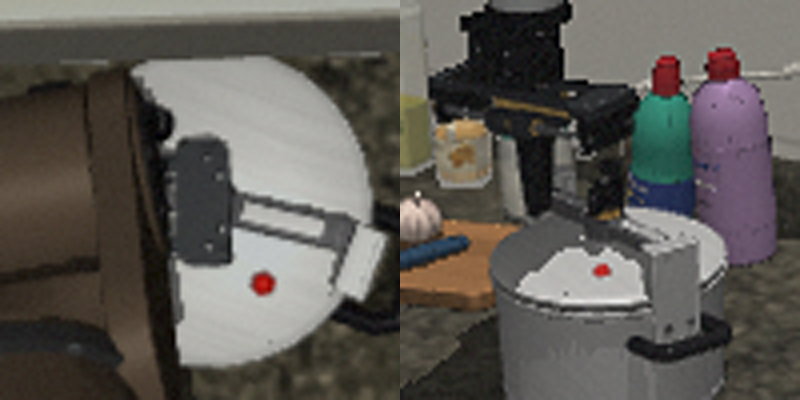

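The bridge is now entering the lugs, at about 74° against a target of 66°. From here I'll take small steps and watch the force.

>>> {"method": "apply_moves", "body": {"increments": [[[-0.2,0,0],[0,0,0],0],[[-0.2,0,0],[0,0,0],0],[[-0.1,0,0],[0,0,0],0],[[-0.1,0,0],[0,0,0],0],[[-0.1,0,0],[0,0,0],0]]}}

```text
t: 9.5
eef_pos: [564.4, 161.6, 149.7]
tcp_rot: [-1.571, -0.013, -3.135]
ft_force: [-1.8, -0.1, -0.6]
opening: 0.007
```

>>> {"method": "apply_moves", "body": {"increments": [[[-0.1,0,0],[0,0,0],0],[[-0.1,0,0],[0,0,0],0],[[-0.1,0,0],[0,0,0],0],[[0,0,0],[0,0,0],0],[[0,0,0],[0,0,0],0]]}}

```text
t: 10.12
eef_pos: [567.2, 161.6, 149.5]
tcp_rot: [-1.571, -0.015, -3.135]
ft_force: [-1.5, -0.9, -0.1]
opening: 0.005
```

>>> {"method": "apply_moves", "body": {"increments": [[[-0.1,0,0],[0,0,0],0],[[-0.1,0,0],[0,0,0],0],[[0,0,0],[0,0,0],0],[[0,0,0],[0,0,0],0],[[0,0,0],[0,0,0],0]]}}

```text
t: 10.75
eef_pos: [567.3, 161.6, 149.5]
tcp_rot: [-1.571, -0.019, -3.135]
ft_force: [-3.1, -0.4, 1.5]
opening: 0.002
```

Run:
```python
from h import *
p=read_camera("side"); marks(p,["lug","bridge_end","screw_axis","cooker"]); u=proj(p,[[563,94,170]])[0].astype(int)
cv2.imwrite("pics/m4.png",cv2.resize(p["img"][u[1]-40:u[1]+40,u[0]-40:u[0]+60],(800,640)[:2],interpolation=2)[:600,:,::-1])
```

```text
mark_of lug 0.63 [602. 185. 159.]
mark_of bridge_end 0.7 [601. 174. 154.]
mark_of bridge_end 0.51 [620. 122. 193.]
mark_of screw_axis 0.62 [560.  92. 184.]
mark_of cooker 0.55 [563.  95.  -0.]
```

>>> {"method": "apply_moves", "body": {"increments": [[[0,0,0],[0,0,0],0],[[-0.1,0,0],[0,0,0],0],[[-0.1,0,0],[0,0,0],0],[[-0.1,0,0],[0,0,0],0],[[-0.15,0,0],[0,0,0],0]]}}

```text
t: 11.62
eef_pos: [567.9, 161.5, 149.3]
tcp_rot: [-1.57, -0.029, -3.135]
ft_force: [-12.2, 0.1, 7.3]
opening: 0.01
```

>>> {"method": "apply_moves", "body": {"increments": [[[0.8,0,0],[0,0,0],0],[[1,0,0],[0,0,0],0],[[0,-4,0],[0,0,0],0],[[0,-4,0],[0,0,1],0],[[0,0,0],[0,0,0],0]]}}

```text
t: 12.25
eef_pos: [551.5, 161.5, 231.8]
tcp_rot: [-1.57, -0.007, -3.134]
ft_force: [-1.0, -0.7, 0.3]
opening: 0.002
```

Run:
```python
from h import *
p=read_camera("side"); marks(p,["lug","bridge_end","screw_axis","wing_tip","steam_valve"]); u=proj(p,[[563,94,170]])[0].astype(int)
cv2.imwrite("pics/m4.png",cv2.resize(p["img"][u[1]-40:u[1]+40,u[0]-50:u[0]+50],(750,600),interpolation=2)[:,:,::-1])
rows([arm(C,199,24,24,225),arm(C,199,24,24,173)])
```

```text
mark_of lug 0.96 [603. 186. 158.]
mark_of bridge_end 0.68 [599. 175. 156.]
mark_of screw_axis 0.59 [560.  96. 183.]
mark_of wing_tip 0.63 [527.  86. 179.]
mark_of steam_valve 0.85 [616. 127. 193.]
[0.25, 0.32, 9.77] -> [549.  63. 225.]
[-0.08, 5.2, -0.01] -> [549.  63. 173.]
```

View pics/m4.png

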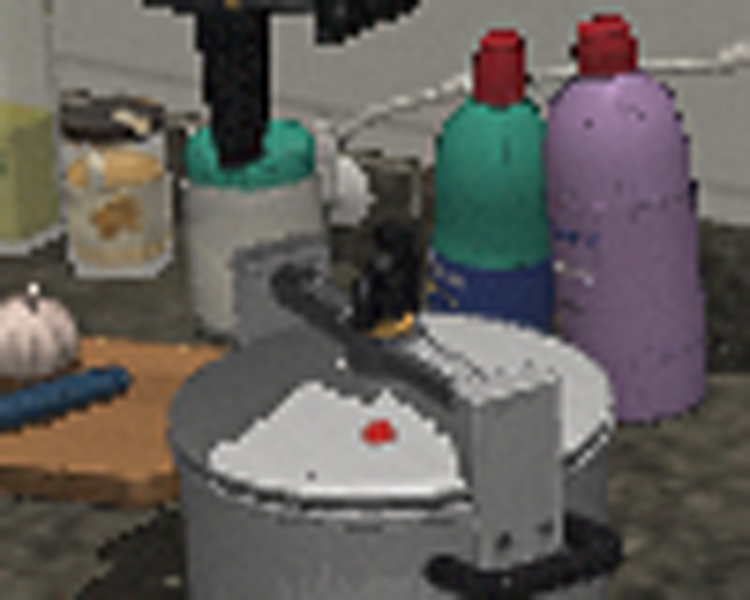

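The bridge is home: both ends sit under the lips, at (500,380) and (280,290) in the crop, and the stop force was felt. The cooker hasn't moved. Next is the first screw stroke.

>>> {"method": "apply_moves", "body": {"increments": [[[0.2,0,4.9],[0,0,0],0],[[0,0,4.9],[0,0,0],0],[[0,2,0],[0,0,0],0],[[0,2.5,0],[0,0,0],0],[[0,1,0],[0,0,0],0]]}}

```text
t: 13.18
eef_pos: [547.9, 60.0, 168.7]
tcp_rot: [-1.569, -0.018, -3.134]
ft_force: [-0.1, -0.4, 0.3]
opening: 0.002
```

Run:
```python
from h import *
s=lambda f:10*abs(np.sin(np.radians(f)))+12*abs(np.cos(np.radians(f)))
print(readout.state()["eef_pos"],readout.state()["ft_force"])
rows([arm(C,f,24,4.5+s(f),173) for f in [199,184,169,154,139,124,109,94,79,64,52,42]])
```

```text
[547.91264298  60.00684183 168.6859696 ] [-0.08003369 -0.38817041  0.34070061]
[0.09, -0.43, -0.81] -> [547.  68. 173.]
[0.62, 0.01, -0.71] -> [541.  75. 173.]
[0.42, 0.01, -0.56] -> [536.  81. 173.]
[0.31, 0.0, -0.61] -> [533.  87. 173.]
[0.11, 0.0, -0.77] -> [532.  95. 173.]
[-0.18, -0.0, -0.84] -> [534. 103. 173.]
[-0.49, -0.01, -0.78] -> [539. 111. 173.]
[-0.78, -0.02, -0.59] -> [547. 117. 173.]
[-0.53, -0.01, -0.38] -> [552. 121. 173.]
[-0.54, -0.01, -0.3] -> [557. 124. 173.]
[-0.55, -0.01, -0.13] -> [563. 125. 173.]
[-0.52, -0.01, 0.01] -> [568. 125. 173.]
```

>>> {"method": "apply_moves", "body": {"increments": [[[0.1,-0.4,-0.8],[0,0,0],0],[[0.6,0,-0.7],[0,0,0],0],[[0.4,0,-0.6],[0,0,0],0],[[0.3,0,-0.6],[0,0,0],0],[[0.1,0,-0.8],[0,0,0],0]]}}

```text
t: 13.8
eef_pos: [532.3, 97.4, 174.6]
tcp_rot: [-1.569, -0.016, -3.134]
ft_force: [-0.9, -1.0, 0.1]
opening: 0.008
```

>>> {"method": "apply_moves", "body": {"increments": [[[-0.2,0,-0.7],[0,0,0],0],[[-0.5,0,-0.7],[0,0,0],0],[[-0.7,0,-0.6],[0,0,0],0],[[-0.5,0,-0.4],[0,0,0],0],[[-0.5,0,-0.3],[0,0,0],0]]}}

```text
t: 14.42
eef_pos: [557.1, 127.3, 173.9]
tcp_rot: [-1.569, -0.018, -3.133]
ft_force: [-0.5, -0.8, -0.5]
opening: 0.008
```

Run:
```python
from h import *
print(readout.state()["eef_pos"],readout.state()["ft_force"])
p=read_camera("side"); marks(p,["wing_tip"]); u=proj(p,[[563,94,170]])[0].astype(int)
im=[cv2.resize(p["img"][u[1]-30:u[1]+30,u[0]-30:u[0]+30],(400,400),interpolation=2)]
p=read_camera("top");marks(p,["wing_tip"]); u=proj(p,[[563,94,170]])[0].astype(int)
im+=[cv2.resize(p["img"][u[1]-30:u[1]+30,u[0]-30:u[0]+30],(400,400),interpolation=2)]
cv2.imwrite("pics/m5.png",np.hstack(im)[:,:,::-1])
```

```text
[557.0509305  127.32157539 173.87741824] [-0.52187435 -0.75205387 -0.5163513 ]
mark_of wing_tip 0.52 [577. 133. 180.]
```

View pics/m5.png

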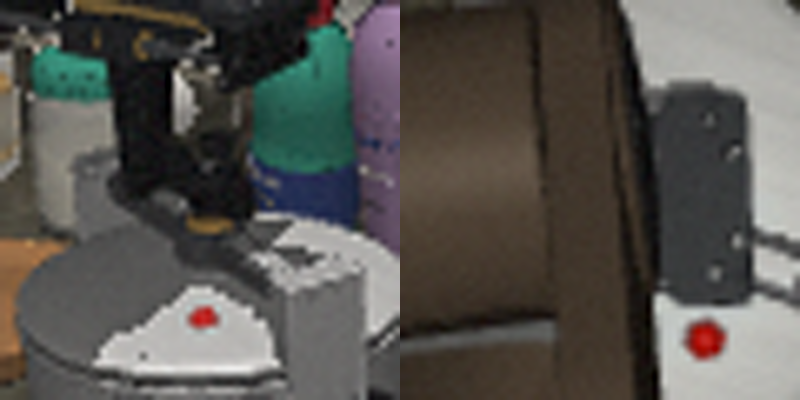

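>>> {"method": "apply_moves", "body": {"increments": [[[-0.6,0,0.15],[0,0,0],0],[[-0.6,0,0.1],[0,0,0],0],[[-0.5,0,0.2],[0,0,0],0],[[0.5,0,-0.7],[0,0,0],0],[[0,-5.5,0],[0,0,0],0]]}}

```text
t: 15.25
eef_pos: [569.2, 129.3, 226.3]
tcp_rot: [-1.568, -0.024, -3.134]
ft_force: [0.9, -0.1, 0.4]
opening: 0.007
```

Run:
```python
from h import *
s=readout.state(); print(s["eef_pos"],s["ft_force"],s["tcp_rot"])
for c in("side","top"):
    p=read_camera(c); marks(p,["wing_tip","screw_axis"])
```

```text
[569.22724058 129.28427488 226.30220702] [ 0.94067037 -0.14239665  0.3843846 ] [-1.56849976 -0.02440296 -3.13410858]
mark_of wing_tip 0.5 [596. 117. 179.]
mark_of screw_axis 0.67 [559.  94. 185.]
mark_of screw_axis 0.78 [563.  86. 183.]
```

>>> {"method": "apply_moves", "body": {"increments": [[[0.5,0,3.6],[0,0,1.4],0],[[0.5,0,3.5],[0,0,0],0],[[0,2,0],[0,0,0],0],[[0,2,0],[0,0,0],0],[[0,0.9,0],[0,0,0],0]]}}

```text
t: 16.18
eef_pos: [558.6, 56.1, 173.0]
tcp_rot: [-1.569, -0.0, -3.134]
ft_force: [0.7, -0.3, -1.0]
opening: 0.007
```

Run:
```python
from h import *
s=lambda f:10*abs(np.sin(np.radians(f)))+12*abs(np.cos(np.radians(f)))
q=readout.state(); print(q["eef_pos"],q["ft_force"],q["tcp_rot"])
rows([arm(C,f,25,4.5+s(f),173) for f in [213,198,183,168,153,138,123,108,93,78,64,52,42,31]])
```

```text
[558.58570705  56.14946949 173.00702888] [ 0.72590304 -0.28149917 -0.99444008] [-1.56908011e+00 -4.65266131e-04 -3.13388640e+00]
[0.51, -0.0, -0.75] -> [553.  64. 173.]
[0.78, -0.0, -0.47] -> [546.  68. 173.]
[0.61, -0.0, -0.76] -> [539.  76. 173.]
[0.41, -0.0, -0.56] -> [535.  81. 173.]
[0.29, -0.0, -0.65] -> [532.  88. 173.]
[0.07, -0.0, -0.8] -> [531.  96. 173.]
[-0.22, -0.0, -0.86] -> [534. 104. 173.]
[-0.54, -0.0, -0.79] -> [539. 112. 173.]
[-0.82, -0.0, -0.58] -> [547. 118. 173.]
[-0.52, -0.0, -0.37] -> [552. 122. 173.]
[-0.53, -0.0, -0.27] -> [558. 125. 173.]
[-0.57, -0.0, -0.11] -> [563. 126. 173.]
[-0.53, -0.0, 0.02] -> [569. 126. 173.]
[-0.6, 0.0, 0.18] -> [575. 124. 173.]
```

>>> {"method": "apply_moves", "body": {"increments": [[[0.5,0,-0.7],[0,0,0],0],[[0.7,0,-0.5],[0,0,0],0],[[0.6,0,-0.7],[0,0,0],0],[[0.4,0,-0.6],[0,0,0],0],[[0.3,0,-0.6],[0,0,0],0]]}}

```text
t: 16.8
eef_pos: [531.9, 89.2, 173.6]
tcp_rot: [-1.569, 0.001, -3.133]
ft_force: [-0.4, -1.9, -0.7]
opening: 0.008
```

>>> {"method": "apply_moves", "body": {"increments": [[[0,0,-0.8],[0,0,0],0],[[-0.2,0,-0.8],[0,0,0],0],[[-0.6,0,-0.7],[0,0,0],0],[[-0.7,0,-0.6],[0,0,0],0],[[-0.5,0,-0.4],[0,0,0],0]]}}

```text
t: 17.42
eef_pos: [552.3, 125.2, 173.5]
tcp_rot: [-1.569, -0.001, -3.133]
ft_force: [-2.1, -0.5, 1.0]
opening: 0.003
```

Now at (552,125). The targets are (558,125.5), (564,125.5), (569,125) and (574,123.5), and then I'll back off.

>>> {"method": "apply_moves", "body": {"increments": [[[-0.6,0,0],[0,0,0],0],[[-0.6,0,0],[0,0,0],0],[[-0.5,0,0.1],[0,0,0],0],[[-0.5,0,0.2],[0,0,0],0],[[0.5,0,-0.7],[0,0,0],0]]}}

```text
t: 18.05
eef_pos: [571.4, 129.1, 173.1]
tcp_rot: [-1.569, -0.001, -3.134]
ft_force: [0.2, 0.6, -0.1]
opening: 0.001
```

>>> {"method": "apply_moves", "body": {"increments": [[[0,-3,0],[0,0,0],0],[[0,-2.5,0],[0,0,0],0],[[0.5,0,3.5],[0,0,0],0],[[0.3,0,3.5],[0,0,0],0],[[0,0,0],[0,0,0],0]]}}

```text
t: 18.68
eef_pos: [562.4, 59.9, 230.4]
tcp_rot: [-1.569, 0.001, -3.132]
ft_force: [-0.9, 0.2, 0.4]
opening: 0.004
```

Run:
```python
from h import *
s=readout.state(); print(s["eef_pos"],s["ft_force"],s["tcp_rot"])
im=[]
for c in("side","top"):
    p=read_camera(c); marks(p,["wing_tip","screw_axis","bridge_end"])
    u=proj(p,[[563,94,170]])[0].astype(int)
    im+=[cv2.resize(p["img"][u[1]-30:u[1]+30,u[0]-30:u[0]+30],(400,400),interpolation=2)]
cv2.imwrite("pics/m6.png",np.hstack(im)[:,:,::-1])
```

```text
[562.44641524  59.92913575 230.42227357] [-0.85774126  0.15057823  0.36885557] [-1.56911741e+00  8.80587597e-04 -3.13190841e+00]
mark_of wing_tip 0.48 [533.  73. 179.]
mark_of screw_axis 0.7 [560.  94. 186.]
mark_of bridge_end 0.76 [601. 175. 154.]
```

View pics/m6.png

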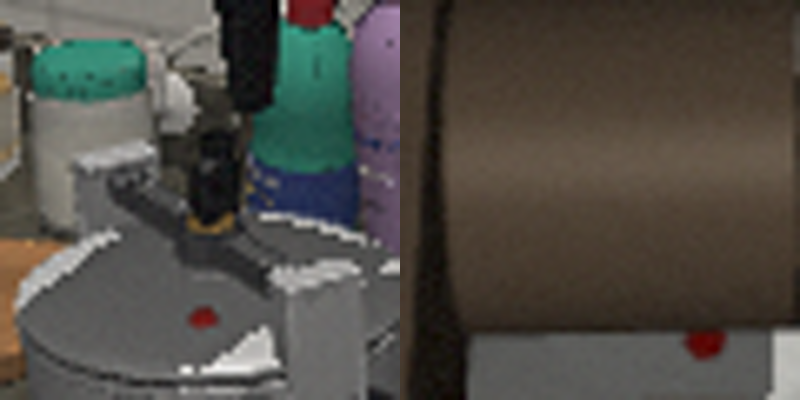

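The wings show edge-on to the side camera, i.e. along 35°/215°, which matches the count of about 344° turned. About 149° remains, so this is the last stroke.

>>> {"method": "apply_moves", "body": {"increments": [[[0.3,0,0.3],[0,0,0],0],[[0,2.5,0],[0,0,0],0],[[0,2.2,0],[0,0,0],0],[[0,0.7,0],[0,0,0],0],[[0.5,0,-0.7],[0,0,0],0]]}}

```text
t: 19.7
eef_pos: [554.4, 65.7, 175.2]
tcp_rot: [-1.569, 0.001, -3.129]
ft_force: [-0.1, -2.4, -0.6]
opening: 0.007
```

>>> {"method": "apply_moves", "body": {"increments": [[[0.7,0,-0.5],[0,0,0],0],[[0.6,0,-0.7],[0,0,0],0],[[0.4,0,-0.6],[0,0,0],0],[[0.3,0,-0.6],[0,0,0],0],[[0,0,-0.6],[0,0,0],0]]}}

```text
t: 20.32
eef_pos: [532.8, 97.7, 177.4]
tcp_rot: [-1.569, 0.005, -3.128]
ft_force: [-1.3, -1.1, 0.8]
opening: 0.005
```

>>> {"method": "apply_moves", "body": {"increments": [[[-0.2,0.3,-0.7],[0,0,0],0],[[-0.6,0,-0.7],[0,0,0],0],[[-0.6,0,-0.5],[0,0,0],0],[[-0.3,0,-0.2],[0,0,0],0],[[-0.2,0,-0.1],[0,0,0],0]]}}

```text
t: 20.95
eef_pos: [552.4, 122.2, 173.6]
tcp_rot: [-1.569, 0.003, -3.127]
ft_force: [-0.6, -0.7, 0.1]
opening: 0.003
```

>>> {"method": "apply_moves", "body": {"increments": [[[-0.15,0,-0.1],[0,0,0],0],[[-0.15,0,-0.1],[0,0,0],0],[[-0.1,0,0],[0,0,0],0],[[-0.1,0,0],[0,0,0],0],[[0,0,0],[0,0,0],0]]}}

```text
t: 21.58
eef_pos: [557.7, 124.2, 173.6]
tcp_rot: [-1.569, 0.003, -3.128]
ft_force: [-0.8, -1.0, -0.0]
opening: 0.006
```

>>> {"method": "apply_moves", "body": {"increments": [[[-0.1,0,0],[0,0,0],0],[[-0.1,0,0],[0,0,0],0],[[0,0,0],[0,0,0],0],[[0,0,0],[0,0,0],0],[[0,0,0],[0,0,0],0]]}}

```text
t: 22.2
eef_pos: [558.0, 124.1, 173.6]
tcp_rot: [-1.569, -0.002, -3.128]
ft_force: [-1.7, -0.5, 1.1]
opening: 0.005
```

>>> {"method": "apply_moves", "body": {"increments": [[[-0.1,0,0],[0,0,0],0],[[-0.1,0,0],[0,0,0],0],[[-0.1,0,0],[0,0,0],0],[[-0.15,0,0],[0,0,0],0],[[-0.15,0,0],[0,0,0],0]]}}

```text
t: 22.82
eef_pos: [558.3, 124.1, 173.5]
tcp_rot: [-1.568, -0.015, -3.128]
ft_force: [-12.1, -1.6, 7.9]
opening: 0.003
```

Run:
```python
from h import *
s=readout.state(); print(s["ft_force"])
p=read_camera("side"); marks(p,["wing_tip","cooker","lug"])
```

```text
[-12.07458162  -1.55459382   7.85088368]
mark_of wing_tip 0.64 [580. 135. 179.]
mark_of cooker 0.87 [564.  93.  -0.]
mark_of lug 0.8 [604. 188. 161.]
mark_of lug 0.44 [672. 433.  19.]
```

The screw is at its hard stop: 12 N without movement, wings along about 67°. I'll take the hand away now.

>>> {"method": "apply_moves", "body": {"increments": [[[0.8,0,0],[0,0,0],0],[[0.8,0,0],[0,0,0],0],[[0,-5,0],[0,0,0],0],[[0,-5.5,0],[0,0,0],0],[[0.8,0,5],[0,0,0],0]]}}

```text
t: 23.65
eef_pos: [536.5, 75.2, 281.8]
tcp_rot: [-1.568, -0.012, -3.124]
ft_force: [-0.0, -0.9, -1.0]
opening: 0.006
```

>>> {"method": "apply_moves", "body": {"increments": [[[1,0,6],[0,0,0],0],[[1,0,6],[0,0,0],0],[[1,0,6],[0,0,0],0],[[1,0,6],[0,0,0],0],[[1,0,6],[0,0,0],0]]}}

```text
t: 24.28
eef_pos: [490.5, -233.0, 285.3]
tcp_rot: [-1.565, -0.004, -3.12]
ft_force: [0.8, 0.8, -0.2]
opening: 0.002
```

>>> {"method": "apply_moves", "body": {"increments": [[[0,0,5],[0,0,0],0],[[0,0,4],[0,0,0],0],[[0,0,0],[0,0,0],0],[[0,0,0],[0,0,0],0],[[0,0,0],[0,0,0],0]]}}

```text
t: 24.9
eef_pos: [490.7, -328.3, 285.6]
tcp_rot: [-1.563, -0.002, -3.125]
ft_force: [-0.7, 0.6, -0.4]
opening: 0.005
```

Run:
```python
from h import *
s=readout.state(); print(s["t"],s["eef_pos"],s["ft_force"])
im=[]
for c in("side","top"):
    p=read_camera(c); marks(p,["wing_tip","bridge_end","lug","cooker","steam_valve","mug_blue","lemon"])
    u=proj(p,[[563,94,170]])[0].astype(int)
    im+=[cv2.resize(p["img"][u[1]-50:u[1]+50,u[0]-50:u[0]+50],(400,400),interpolation=2)]
cv2.imwrite("pics/m7.png",np.hstack(im)[:,:,::-1])
```

```text
24.9 [ 490.67724754 -328.2873929   285.64153576] [-0.7205585   0.58860591 -0.39324144]
mark_of wing_tip 0.67 [579. 133. 179.]
mark_of wing_tip 0.34 [565.  90.  -3.]
mark_of bridge_end 0.77 [599. 172. 158.]
mark_of bridge_end 0.73 [ 508. -339.    1.]
mark_of lug 0.67 [602. 185. 160.]
mark_of lug 0.27 [488. 359.  -0.]
mark_of cooker 0.87 [564.  92.   1.]
mark_of cooker 0.58 [ 485. -233.   -0.]
mark_of steam_valve 0.82 [617. 125. 197.]
mark_of mug_blue 0.83 [486. 355.   3.]
mark_of lemon 0.63 [ 487. -230.   -1.]
mark_of wing_tip 0.51 [582. 126. 182.]
mark_of bridge_end 0.94 [601. 177. 154.]
mark_of bridge_end 0.46 [ 490. -226.   -1.]
mark_of lug 0.74 [604. 186. 164.]
mark_of cooker 0.61 [562.  95.  -0.]
mark_of steam_valve 0.64 [616. 123. 189.]
mark_of mug_blue 0.91 [487. 356.  -1.]
mark_of lemon 0.92 [ 486. -224.   -0.]
mark_of lemon 0.69 [678. 432.  22.]
```

View pics/m7.png

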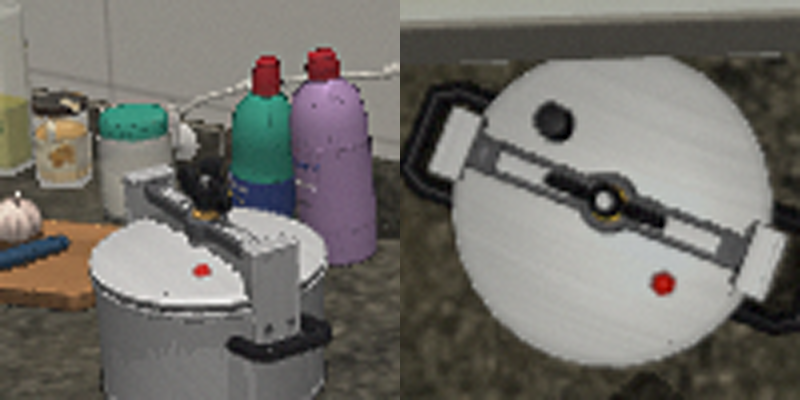

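The top view shows the bridge under both lips, at (475,150) and (740,250). The wings lie along the bridge, which is where 11.0 rad puts them, and the arm is clear. Handing the job in.

```bash
python3 -c "
from h import *
print(env.job_done())"
```

```text
the job is handed in; nothing more can be done
None
```

The pressure cooker is closed. I pushed the bridge clockwise with shut fingers until it was home under both lugs. I then turned the thumbscrew about 490° clockwise, in three fingertip strokes on the side facing the robot, away from the steam valve, until it hit its hard stop. The job was handed in at about 25 s with the hand well away; handing in gave no verdict.

**Last checks:**
- **Stops:** both the bridge and the screw held against about 12 N sideways push without moving further.
- **Alignment:** in the final top view the bridge lies in line with both lugs, and the wings lie along the bridge, as they should at 11.0 rad.
- **Cooker:** its detected position and that of its lug stayed within about 2–3 mm of where they started, which is within the networks' error.
- **Surroundings:** the lemon stayed within that error. The mug read about 7 mm from its first reading, slightly more than the networks' stated error, but the arm never came near it. I did not re-measure the salt shaker, bowl, garlic or peeler, though the arm never went near them below 260 mm.

**Disagreements:** a few network readings were false, such as a second "lug" or "bridge end" far from the cooker. I rejected these against the pictures and the given sizes.

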